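# Put the glue away behind the sliding cabinet door

### The job

Put the glue bottle that stands on the right of the bench away in the right-hand bay of the low wooden cabinet: slide the right-hand door fully open behind the left-hand one, stand the bottle upright on the bay's floor, then slide the door fully shut again. Keep the bottle upright all the way, leave the left-hand door shut and do not disturb the other things on the bench.

Things in the scene. Friction and masses are not known exactly. Their poses are not given: they have to be found in the camera images.
- cabinet: Low wooden cabinet, 360 mm wide (y), 190 deep (x), fixed, at the robot's left. Origin: centre of its underside; x from front (robot side) to back, y to its left, z up. Two doors form its top: door plane z = 142 mm + 0.14 x. Tracks rise 26 mm above it at the edges (beyond 80 mm front and back, 174 mm at the ends). Right bay inside: x -72..80, y -165..8, floor z = 8 mm; left bay beyond a divider.
- right_door (a joint): Slide (m) of the right-hand (-y) door, a 180 mm wide plywood panel in the lower, rear track. 0 = fully shut at the right; grows to its stop at 0.120 as it slides to cabinet +y, beneath and behind the left door. Starts up to 30 mm ajar. Dry friction about 1.5 N, no spring: stays where left. Fully open, it clears cabinet y -165..-53 mm of the right bay.
- right_door_handle (a point): Middle of the right door's handle: a dark round steel bar, 12 mm thick, 70 mm long along the slope (cabinet x, 8 degrees up to the back), on two posts; axis 42 mm above the door's face, 193 mm above the bench. At cabinet x = -7 mm, y = -146 mm + joint value. Pinch it from above across cabinet y. Fully open, it is 19 mm short of the left door's edge, whose face is 30 mm below the bar's axis.
- left_door (a joint): Slide (m) of the left-hand (+y) door, a like panel in the upper, front track with a like handle at its left end. 0 = fully shut at the left; grows as it slides right. It starts shut and is to stay shut.
- bay_floor (a point): Point on the right bay's floor, in the middle of the part that the opened door leaves clear (cabinet x = 8, y = -109, z = 8 mm). The doors' underside is 137 mm above it.
- glue_center (a point): Centre (61.5 mm up) of the glue bottle, loose, standing on the right part of the bench: 123 mm tall, about 60 g; yellow round body 38 mm in diameter, sloping shoulder, then from 94 mm up to the top a slim tapering red nozzle, 16 mm wide at its foot. z points up along the bottle. Pinching the nozzle from above (about 107 mm up) leaves most room for the gripper at the bay; open little to let go.
- stamp_center (a point): Centre of a loose wooden block, 40 x 75 x 34 mm, a bystander.
- pin_tin_center (a point): Centre of a loose dark green flat tin, 69 x 97 x 24 mm, a bystander.

How it is judged:
On the way, in this order (a step that is already met when the one before it is completed fails the run):
1. the right-hand door is slid open behind the left-hand one (at least 100 of its 120 mm) (value of joint right_door above 0.1 m), for 0.2 s.
2. the glue bottle stands upright on the floor of the right bay, let go (x of glue_center in the frame of cabinet between -0.07 and 0.085 m and y of glue_center in the frame of cabinet between -0.16 and 0.005 m and z of glue_center in the frame of cabinet between 0.06 and 0.08 m and angle between glue_center's own z axis and vertical below 0.15 rad and linear speed of glue_bottle below 0.02 m/s and contact force between the fingers and glue_bottle below 0.1 N), for 0.2 s.
3. the right-hand door is shut again (value of joint right_door below 0.005 m), for 0.2 s.
At the end, for the whole second after the job is handed in: The glue bottle stands at rest and upright (within about 8 degrees) on the floor of the cabinet's right bay; both doors are shut to within 5 mm (x of glue_center in the frame of cabinet between -0.07 and 0.085 m and y of glue_center in the frame of cabinet between -0.16 and 0.005 m and z of glue_center in the frame of cabinet between 0.06 and 0.08 m and angle between glue_center's own z axis and vertical below 0.15 rad and linear speed of glue_bottle below 0.02 m/s and value of joint each of right_door, left_door below 0.005 m); the robot touches nothing.
It fails at once if the glue bottle is tipped more than about 40 degrees (angle between glue_center's own z axis and vertical above 0.7 rad).
It fails at once if the left-hand door is slid open more than 20 mm (value of joint left_door above 0.02 m).
It fails at once if the wooden block is shifted more than 30 mm (distance of stamp_center from where it was at the start of the episode above 0.03 m).
It fails at once if the flat tin is shifted more than 30 mm (distance of pin_tin_center from where it was at the start of the episode above 0.03 m).
It also fails if it takes over 64 s, if anything falls off the work surface, if the arm or the gripper's body presses on something with over 40 N, if the wrist force passes 120 N, or if a joint passes its speed limit or range.

### The arm

A 6-joint arm with a two-finger parallel gripper is mounted at the origin on a cart in front of the work surface, level with it; the furniture and walls round the work are solid. World frame = base frame: x ahead of the robot, y to its left, z up, the work surface at z = 0. Lengths are in m, angles in rad, forces in N, time in s.
With the tool pointing down it reaches from about 0.375 to 0.9 m from the base axis. Payload 3.1 kg.
Tool frame: the origin (TCP) lies at the very end of the fingers, on their centre line; the grasp point (between the pads) lies 19 mm behind it; z points along the fingers, y is the direction in which the jaws open and shut (so a half turn about z gives the same grasp; the last joint's range is limited). The gripper opens to 87 mm and grips with 3 to 60 N. Pads are 19 mm wide; open, the fingers measure 117 mm over their backs; the gripper's body (75 mm by 190 mm) begins 51 mm behind the grasp point.
Start: joints at [1.109, 0.527, 1.433, -0, 1.181, -0.178], TCP at [0.174, 0.6, 0.223] pointing down, gripper open.
Joint ranges: [-3.08, 3.08], [-0.75, 2.2], [0.22, 2.44], [-1.43, 4.57], [0, 2.65], [-2.85, 2.85]. Speed limits (rad/s): [2.79, 2.79, 3.14, 3.14, 3.14, 3.14].

### API

Orientations are given as a unit quaternion [x, y, z, w].
In Python, from rig import robot gives the robot as it stands.
- The arm moves only by the tool arm_command, never from a script. Its argument "targets" is a list of rows, each a list of 5 numbers: the shift along the tool's x, y, z in cm, then the turn about the tool's z in rad, then the finger opening in cm, from 0 to 8.7. In form: [[dx, dy, dz, spin, hand], ...]. A call has 1 to 5 rows; each row is the pose to reach, as a shift and turn from the pose commanded when the call began, along the tool's axes at that moment; what a row does not reach only later rows make up. A row lasts 1/8 s, in which the tool goes at most 62.5 mm and 10.7 degrees, less where a joint would pass 70% of its speed; a pose out of reach is approached as far as the arm can. A call with a gripper value outside its range is refused whole. The fingers move at their own pace and stop on an object; "newtons" is the grip in N (left out, the last holds). Time passes only in rows, so rows that repeat a pose let the fingers close. It gives the time, the measured TCP pose, the force and the opening at its end, in the units of the state.
- robot.get_obs(): the state, without advancing time (a new reading comes with each control period).
- robot.camera(name): name is "scene" or "top" or "wrist"; returns (picture, depth): 420x560x3 uint8, red, green, blue; 420x560 float32, m along the optical axis (not along the pixel's ray), 0 where there is no reading.
- robot.camera_model(name): a dict with "mtx" (3x3 intrinsics, pixels), "extrinsics" (4x4, takes a point from world to camera coordinates). Camera axes: x right, y up, looking along -z (the intrinsics and any distortion apply to the point x, -y, -z); pixel columns grow to the right and rows downward; lengths in m; the calibration is good to about 2 mm. The wrist camera is an equidistant fisheye: a pixel r from the principal point sees the ray r / f radians off the axis. A picture is of the moment at which its call begins: read the wrist's pose just before it. camera_model takes no time and is no camera call; for the wrist camera it gives the pose at the moment of the call.
- robot.hand_in(): hands the job in, once; it reports no verdict.
The state is a dict: "time": time; "q": joint angles; "joint_velocities": joint speeds; "joint_torque": joint torques, N m; "position": TCP position; "tool_rot": TCP orientation; "ft_force": force on the tool from outside, world axes, zero at the start; "moment": the same for the moment, N m; "grip_width": finger opening in m.
Only numpy, scipy, OpenCV 4.12 (cv2) and the standard library are available. Lean on these libraries where they do the work, as an engineer would, in place of code of your own. Each camera call takes 0.05 s, during which the arm holds its last target.

## Working session

There is one attempt and no reset: what is moved stays moved. The work goes in short steps, Python scripts to look and compute and a tool call to move; the robot and the scene stay as the last step left them, time stands still between calls to the robot, and variables do not carry over. Pictures are saved under pics/ and viewed, and the job is handed in when it is done.

Besides the shell and the picture viewer there is one more tool, called after "Request:" as name(argument=value, ...), one argument or row to a line, values as JSON. arm_command: Moves the arm, as the interface text tells. Its arguments: {"type":"object","properties":{"targets":{"type":"array","items":{"type":"array","items":{"type":"number"}}},"newtons":{"type":"number"}},"required":["targets"]}

```bash
mkdir -p pics; ls
cat > h.py <<'E'
from rig import robot
import numpy as np, cv2
def snap(n,f):
    m=robot.camera_model(n); p,d=robot.camera(n)
    cv2.imwrite(f'pics/{f}.png',p[:,:,::-1]); np.savez(f'pics/{f}.npz',p=p,d=d,K=m['mtx'],E=m['extrinsics'])
    return p,d,m
def cloud(d,K,E):
    K=np.array(K);E=np.array(E)
    v,u=np.mgrid[:d.shape[0],:d.shape[1]]
    x=(u-K[0,2])/K[0,0]*d; y=(v-K[1,2])/K[1,1]*d
    c=np.stack([x,-y,-d],-1)
    return (c-E[:3,3])@E[:3,:3]
E
python3 - <<'E'
from h import *
o=robot.get_obs();print(o)
for n in ['scene','top']:
    p,d,m=snap(n,n+'0');print(n,m)
    w=cloud(d,m['mtx'],m['extrinsics'])
    print(w[210,280],d[210,280])
E
```

```text
pics
{'time': 0.0, 'q': array([ 1.10949317e+00,  5.28476537e-01,  1.43391733e+00, -4.14644794e-05,
        1.18136439e+00, -1.78474093e-01]), 'joint_velocities': array([ 2.51390057e-04, -1.84755248e-03,  1.04498905e-03,  5.99063581e-05,
       -4.17788932e-04,  7.57036782e-04]), 'joint_torque': array([-1.18197135e-03, -4.40045357e+01, -1.76589882e+01,  6.33806898e-02,
        5.83236536e-02, -1.63549607e-04]), 'position': array([0.17405597, 0.59950909, 0.22156047]), 'tool_rot': array([ 1.40935768e-01,  9.90018150e-01, -1.03389926e-03, -3.22299560e-04]), 'ft_force': array([ 0.06336422, -0.27275748, -0.86358603]), 'moment': array([ 0.0287035 , -0.02237503,  0.00498207]), 'grip_width': 0.08719784071019154}
scene {'mtx': array([[418.82843621,   0.        , 280.60849127],
       [  0.        , 418.82843621, 208.77818376],
       [  0.        ,   0.        ,   1.        ]]), 'extrinsics': array([[ 0.30388452,  0.95256978,  0.0162791 , -0.21485104],
       [-0.61094908,  0.18173415,  0.77052834,  0.19579692],
       [ 0.73102355, -0.24409734,  0.63719782, -1.81604487],
       [ 0.        ,  0.        ,  0.        ,  1.        ]])}
[ 1.30023625 -0.20376882  0.82380411] 0.29087594
top {'mtx': array([[415.3644487 ,   0.        , 277.54673337],
       [  0.        , 415.3644487 , 206.25176343],
       [  0.        ,   0.        ,   1.        ]]), 'extrinsics': array([[ 0.51531436, -0.85687054,  0.01496634, -0.19896931],
       [ 0.67063475,  0.41406373,  0.61546751, -0.45587442],
       [-0.53357299, -0.3071223 ,  0.78802015, -1.12573144],
       [ 0.        ,  0.        ,  0.        ,  1.        ]])}
[0.48938144 0.05588518 0.15101081] 1.2850162
```

View pics/scene0.png

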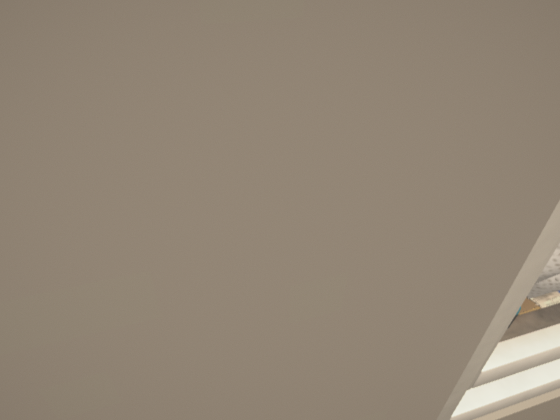

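View pics/top0.png

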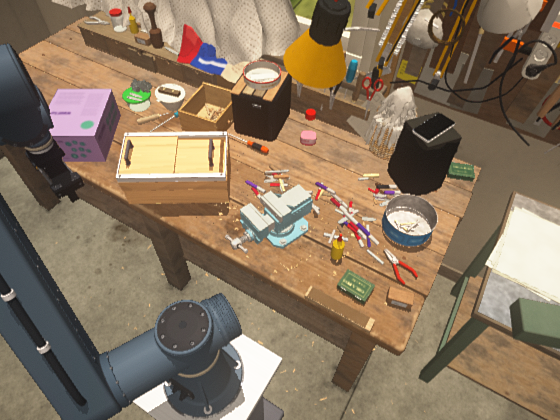

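The scene camera is blocked. In the top view, the cabinet is at about (173,170), its right handle at (210,150), the bottle at (337,248), the tin at (355,285), the block at (400,297), and a vise at (275,215) in between.

Run:
```python
from h import *
z=np.load('pics/top0.npz');p=z['p'];d=z['d']
a=cv2.resize(p[120:220,105:240],None,fx=4,fy=4,interpolation=cv2.INTER_CUBIC)
b=cv2.resize(p[215:315,305:440],None,fx=4,fy=4,interpolation=cv2.INTER_CUBIC)
cv2.imwrite('pics/crop0.png',np.hstack([a])[:,:,::-1]);cv2.imwrite('pics/crop1.png',b[:,:,::-1])
w=cloud(d,z['K'],z['E'])
for n,(u,v) in dict(nozz=(337,240),body=(338,253),tin=(355,285),block=(400,297),bench=(320,275),vise=(275,215),doorR=(200,160),doorL=(150,160)).items(): print(n,w[v,u].round(3))
# height map ortho
P=w.reshape(-1,3);C=p.reshape(-1,3);ok=(d.ravel()>0)&(P[:,2]<.4)&(P[:,2]>-.05)
img=np.zeros((600,700,3),np.uint8)
o=np.argsort(P[:,2]);
for i in o:
    if not ok[i]:continue
    r=int((1.1-P[i,0])*650);c=int((0.65-P[i,1])*540)
    if 0<=r<598 and 0<=c<698: img[r:r+2,c:c+2]=C[i]
cv2.imwrite('pics/ortho.png',img[:,:,::-1])
```

```text
nozz [ 0.519 -0.133  0.094]
body [ 0.509 -0.149  0.046]
tin [ 0.445 -0.24   0.026]
block [ 0.474 -0.372  0.036]
bench [ 0.434 -0.129  0.   ]
vise [0.478 0.067 0.131]
doorR [0.532 0.399 0.149]
doorL [0.434 0.531 0.163]
```

View pics/crop0.png

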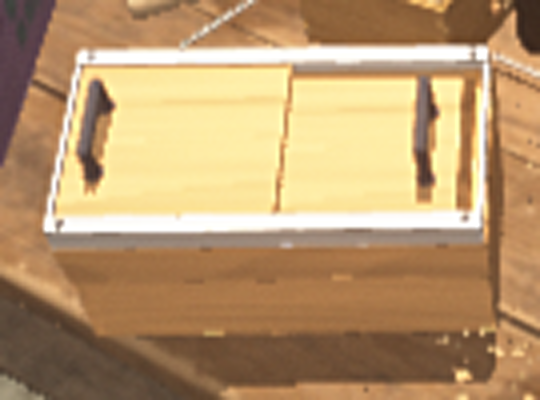

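View pics/crop1.png

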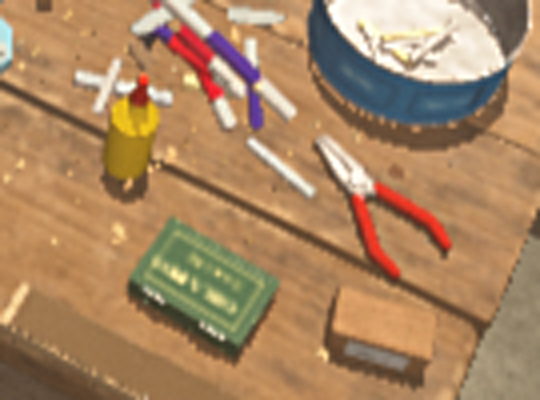

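View pics/ortho.png

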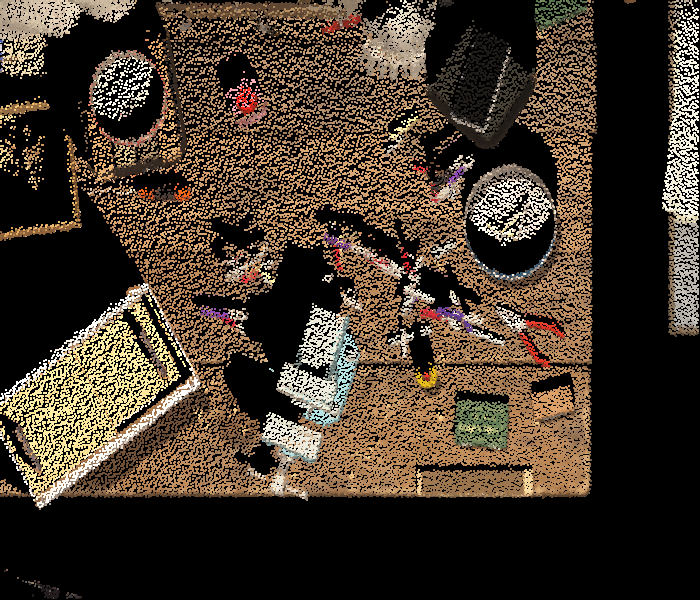

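```bash
cat > fit.py <<'E'
from h import *
import sys
from scipy.optimize import least_squares
z=np.load(sys.argv[1]);p=z['p'].astype(int);d=z['d']
w=cloud(d,z['K'],z['E'])
sub=np.zeros(d.shape,bool);sub[110:225,100:245]=True
ok=(d>0)&sub&(w[...,2]>.10)&(w[...,2]<.26)
# door-plane/rim : known heights in cabinet frame; bright white rim pixels
white=ok&(p.min(-1)>150)&(w[...,2]>.13)
W=w[white];print('white',len(W),W.min(0),W.max(0))
r=cv2.minAreaRect(W[:,:2].astype(np.float32)*1000);print(r)
box=cv2.boxPoints(r);print(box.round(0))
E
python3 fit.py pics/top0.npz
```

```text
white 3787 [0.3212243  0.14224639 0.1304294 ] [0.66334908 0.89267518 0.18802837]
((484.77459716796875, 517.210205078125), (294.77239990234375, 705.2608032226562), 12.148782730102539)
[[266. 831.]
 [415. 141.]
 [703. 203.]
 [555. 893.]]
```

```bash
cat > fit.py <<'E'
from h import *
import sys
z=np.load(sys.argv[1]);p=z['p'].astype(int);d=z['d']
w=cloud(d,z['K'],z['E'])
m=np.zeros(d.shape,np.uint8);cv2.fillPoly(m,[np.array([(123,130),(228,130),(228,180),(114,180)])],1)
ok=(d>0)&(m>0)&(w[...,2]>.135)&(w[...,2]<.25)
white=ok&(p.min(-1)>130)&(w[...,2]>.145)
W=w[white]
# keep main set
r=cv2.minAreaRect(W[:,:2].astype(np.float32)*1000);print(len(W),r);print(cv2.boxPoints(r).round(0))
A=w[ok];r=cv2.minAreaRect(A[:,:2].astype(np.float32)*1000);print('all',r)
dark=ok&(p.max(-1)<110)
ys,xs=np.nonzero(dark)
for y,x in zip(ys,xs):
    if x>195: print(x,y,w[y,x].round(3),p[y,x])
E
python3 fit.py pics/top0.npz
```

```text
3941 ((493.23638916015625, 479.901123046875), (196.41976928710938, 356.8782653808594), 32.73105239868164)
[[314. 577.]
 [507. 277.]
 [672. 383.]
 [479. 683.]]
all ((493.6564636230469, 479.2475280761719), (196.41976928710938, 358.43212890625), 32.73105239868164)
212 143 [0.579 0.376 0.201] [98 69 56]
212 144 [0.579 0.377 0.196] [95 67 54]
212 145 [0.577 0.375 0.194] [94 67 55]
212 146 [0.588 0.386 0.175] [83 60 49]
213 146 [0.592 0.385 0.172] [108  74  55]
212 147 [0.584 0.383 0.175] [87 64 51]
213 147 [0.588 0.382 0.172] [83 58 50]
212 148 [0.587 0.386 0.166] [90 65 54]
213 148 [0.591 0.385 0.164] [84 59 52]
212 149 [0.588 0.388 0.16 ] [101  74  58]
209 158 [0.523 0.347 0.194] [99 72 60]
210 158 [0.529 0.348 0.188] [90 66 57]
211 158 [0.532 0.347 0.186] [94 66 51]
209 159 [0.522 0.348 0.189] [108  76  59]
210 159 [0.526 0.346 0.187] [86 62 52]
211 159 [0.529 0.345 0.184] [88 60 50]
210 160 [0.529 0.35  0.177] [86 62 51]
211 160 [0.531 0.347 0.177] [87 59 50]
210 161 [0.525 0.347 0.178] [88 63 53]
211 161 [0.529 0.346 0.176] [87 62 51]
210 162 [0.526 0.349 0.171] [90 65 55]
211 162 [0.53  0.348 0.168] [86 60 50]
210 163 [0.527 0.35  0.165] [92 66 55]
211 163 [0.532 0.35  0.161] [85 60 51]
212 163 [0.534 0.348 0.16 ] [98 68 55]
210 164 [0.527 0.351 0.16 ] [88 63 54]
211 164 [0.527 0.347 0.162] [86 62 52]
212 164 [0.534 0.349 0.155] [85 60 53]
210 165 [0.527 0.352 0.155] [91 66 58]
211 165 [0.531 0.351 0.151] [94 69 60]
212 165 [0.53  0.346 0.155] [103  75  62]
```

Run:
```python
from h import *
z=np.load('pics/top0.npz');p=z['p'];d=z['d']
w=cloud(d,z['K'],z['E'])
cv2.imwrite('pics/crop2.png',cv2.resize(p[40:220,0:120],None,fx=3.3,fy=3.3,interpolation=cv2.INTER_CUBIC)[:,:,::-1])
p,d,m=snap('wrist','wr0');print(m)
# bottle
yel=(p[...,0]>0)
p=z['p'].astype(int);s=np.zeros(p.shape[:2],bool);s[225:270,322:352]=True
yel=s&(p[...,0]>120)&(p[...,2]<70)&(w[...,2]>.01);W=w[yel];red=s&(p[...,0]>110)&(p[...,1]<60)&(w[...,2]>.08)
R=w[red];print('red',len(R),R.mean(0),R.min(0),R.max(0))
from scipy.optimize import least_squares
B=W[(W[:,2]<.08)]
f=lambda c:np.hypot(B[:,0]-c[0],B[:,1]-c[1])-.019
r=least_squares(f,[.52,-.14],loss='soft_l1',f_scale=.002);print('body',len(B),r.x,np.std(r.fun))
```

```text
{'mtx': array([[325.1922621 ,   0.        , 280.27794755],
       [  0.        , 325.1922621 , 202.93432067],
       [  0.        ,   0.        ,   1.        ]]), 'extrinsics': array([[ 0.27945886,  0.96015598, -0.00180051, -0.62316479],
       [-0.91548485,  0.2658908 , -0.3019761 ,  0.03559687],
       [-0.28946542,  0.08603824,  0.9533138 , -0.3926462 ],
       [ 0.        ,  0.        ,  0.        ,  1.        ]])}
red 17 [ 0.52002992 -0.13977133  0.10987278] [ 0.51582266 -0.1448278   0.09781792] [ 0.52295094 -0.13525707  0.12352065]
body 198 [ 0.5273342  -0.13843518] 0.02317461196514466
```

View pics/crop2.png

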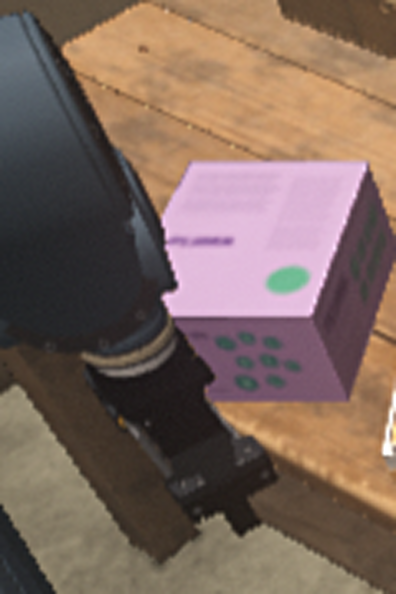

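View pics/wr0.png

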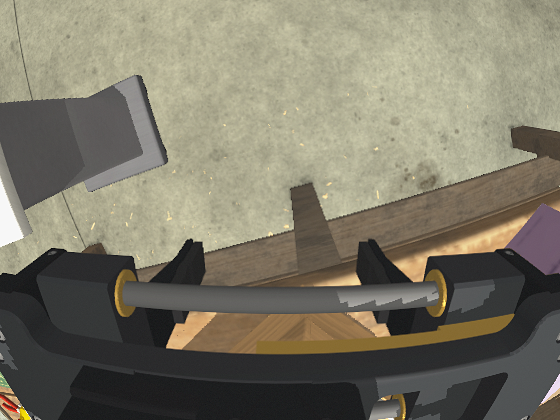

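```bash
cat >> h.py <<'E'
from scipy.spatial.transform import Rotation as Ro
C=np.array([0.4935,0.4796]);YAW=np.deg2rad(32.73)
def cab(x,y): 
    c,s=np.cos(YAW),np.sin(YAW); return C+np.array([c*x-s*y,s*x+c*y])
def tocab(P):
    c,s=np.cos(YAW),np.sin(YAW); a=np.array(P)[:2]-C; return np.array([c*a[0]+s*a[1],-s*a[0]+c*a[1]])
def plan(x,y,z,yaw=None,flip=True):
    """yaw: azimuth of tool y (rad)"""
    o=robot.get_obs();R=Ro.from_quat(o['tool_rot']).as_matrix()
    D=R.T@(np.array([x,y,z])-o['position'])*100
    a=np.arctan2(R[1,1],R[0,1]);s=0
    if yaw is not None:
        s=-(yaw-a); k=np.pi if flip else 2*np.pi; s=(s+k/2)%k-k/2
    print('t',round(o['time'],2),'pos',o['position'].round(4),'yaw_y',round(np.rad2deg(a),1),'q',o['q'].round(2),'w',round(o['grip_width'],4),'F',o['ft_force'].round(1))
    print('shift cm',D.round(2),'spin',round(s,3))
E
python3 - <<'E'
from h import *
print('handle',cab(-.007,-.130))
plan(*cab(-.007,-.130),.30,YAW+np.pi/2)
m=robot.camera_model('wrist');E=m['extrinsics'];o=robot.get_obs()
c=-E[:3,:3].T@E[:3,3];R=Ro.from_quat(o['tool_rot']).as_matrix();print('cam in tool',R.T@(c-o['position']))
E=robot.camera_model('top')['extrinsics'];print('topcam',-E[:3,:3].T@E[:3,3])
E
```

```text
handle [0.55789992 0.36645562]
t 0.15 pos [0.1741 0.5997 0.2218] yaw_y 73.8 q [ 1.11  0.53  1.43 -0.    1.18 -0.18] w 0.0875 F [-0.9  0.7  0.6]
shift cm [-43.36 -11.7   -7.81] spin -0.854
cam in tool [ 0.08426719 -0.00075296 -0.16223379]
topcam [-0.19240292 -0.3274671   1.17065279]
```

Request:
arm_command(
  targets=[
    [0,0,-4,0,8.7],
    [-10,-2.7,-7.8,-0.18,8.7],
    [-16,-4.3,-7.8,-0.36,8.7],
    [-22,-6,-7.8,-0.54,8.7],
    [-28,-7.6,-7.8,-0.72,8.7],
  ],
)

```text
time: 0.78
position: [0.3779, 0.476, 0.2992]
tool_rot: [-0.214, 0.977, 0.0, 0.0]
ft_force: [0.3, 1.0, -0.3]
grip_width: 0.0869
```

Run:
```python
from h import *
plan(*cab(-.007,-.130),.30,YAW+np.pi/2)
```

```text
t 0.78 pos [0.3779 0.476  0.2992] yaw_y 114.8 q [ 0.72  0.43  1.38  0.    1.33 -1.29] w 0.0869 F [ 0.3  1.  -0.3]
shift cm [-11.75 -17.49  -0.08] spin -0.139
```

Request:
arm_command(
  targets=[
    [-5,-6,0,-0.139,8.7],
    [-9,-12,0,-0.139,8.7],
    [-11.8,-17.5,0,-0.139,8.7],
    [-11.8,-17.5,0,-0.139,8.7],
  ],
)

```text
time: 1.27
position: [0.5592, 0.3637, 0.2981]
tool_rot: [-0.277, 0.961, -0.0, -0.0]
ft_force: [-0.5, 0.8, 0.4]
grip_width: 0.087
```

Run:
```python
from h import *
plan(*cab(-.007,-.130),.215,YAW+np.pi/2)
p,d,m=snap('wrist','wr1'); o=robot.get_obs()
K=np.array(m['mtx']);E=np.array(m['extrinsics'])
def proj(P):
    c=E[:3,:3]@P+E[:3,3]; v=np.array([c[0],-c[1],-c[2]]); th=np.arctan2(np.hypot(v[0],v[1]),v[2]);ph=np.arctan2(v[1],v[0])
    return K[0,2]+K[0,0]*th*np.cos(ph),K[1,2]+K[0,0]*th*np.sin(ph)
for n,P in dict(tcp=o['position'],h=np.r_[cab(-.007,-.13),.193],hf=np.r_[cab(-.042,-.13),.188],hb=np.r_[cab(.028,-.13),.198],c1=np.r_[cab(-.09,-.18),.155],c2=np.r_[cab(.09,-.18),.18]).items(): print(n,np.round(proj(P)))
t,d2,m2=snap('top','top1')
```

```text
t 1.27 pos [0.5592 0.3637 0.2981] yaw_y 122.2 q [ 0.41  0.52  1.23 -0.    1.4  -1.72] w 0.087 F [-0.5  0.8  0.4]
shift cm [-0.05  0.31  8.31] spin -0.01
tcp [277. 260.]
h [284. 203.]
hf [283. 162.]
hb [284. 243.]
c1 [229. 107.]
c2 [235. 290.]
```

View pics/wr1.png

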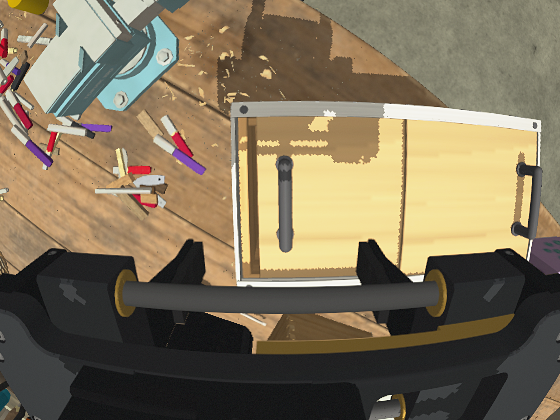

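View pics/top1.png

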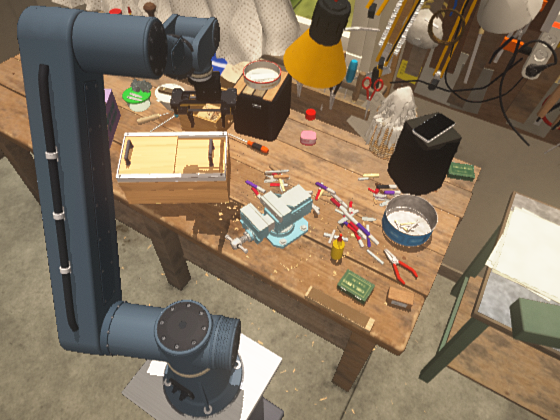

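The wrist view shows the right handle at (285,160)–(286,248), where the fit predicted it. Next is to narrow the fingers and descend.

Request:
arm_command(
  targets=[
    [0,0.3,4,-0.01,5],
    [0,0.3,8,-0.01,5],
    [0,0.3,12,-0.01,5],
    [0,0.3,12.2,-0.01,5],
  ],
)

```text
time: 1.88
position: [0.5504, 0.3694, 0.1736]
tool_rot: [-0.285, 0.959, -0.0, -0.005]
ft_force: [-0.4, -0.2, 1.2]
grip_width: 0.0553
```

Run:
```python
from h import *
plan(*cab(-.007,-.130),.176,YAW+np.pi/2)
p,d,m=snap('wrist','wr2')
```

```text
t 1.88 pos [0.5504 0.3694 0.1736] yaw_y 123.1 q [ 0.42  0.64  1.37  0.    1.15 -1.73] w 0.0553 F [-0.4 -0.2  1.2]
shift cm [-0.47 -0.65 -0.25] spin 0.006
```

View pics/wr2.png

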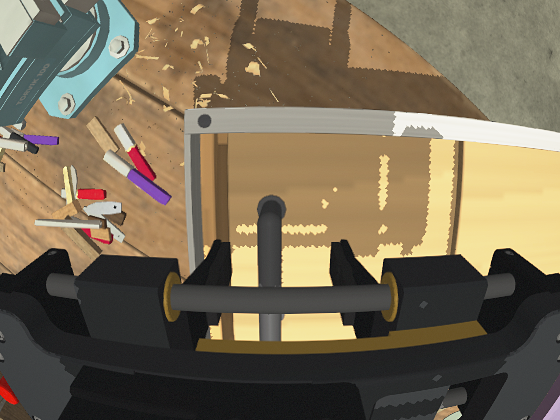

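Request:
arm_command(
  targets=[
    [-0.4,-0.6,-0.2,0,5],
    [-0.4,-0.6,-0.2,0,1],
    [-0.4,-0.6,-0.2,0,0],
    [-0.4,-0.6,-0.2,0,0],
    [-0.4,-0.6,-0.2,0,0],
  ],
  newtons=15,
)

```text
time: 2.55
position: [0.5613, 0.3661, 0.1791]
tool_rot: [-0.284, 0.959, 0.0, -0.0]
ft_force: [0.2, -0.4, 0.4]
grip_width: 0.018
```

Request:
arm_command(
  targets=[
    [-0.4,-0.2,0,0,0],
    [-0.4,-0.2,0,0,0],
    [-0.4,-0.2,0,0,0],
  ],
)

```text
time: 2.92
position: [0.5635, 0.3656, 0.1788]
tool_rot: [-0.284, 0.959, -0.001, -0.003]
ft_force: [-5.5, -2.6, 4.7]
grip_width: 0.0113
```

Run:
```python
from h import *
o=robot.get_obs();print(tocab(o['position']))
plan(*cab(-.007,-.146+.1215),.176,YAW+np.pi/2)
```

```text
[-0.00275568 -0.13373093]
t 2.92 pos [0.5635 0.3656 0.1788] yaw_y 123.0 q [ 0.41  0.64  1.34 -0.    1.17 -1.74] w 0.0113 F [-5.5 -2.6  4.7]
shift cm [ 0.38 10.92  0.29] spin 0.004
```

Request:
arm_command(
  targets=[
    [0,2.5,0,0,0],
    [0,5,0,0,0],
    [0,7.5,0,0,0],
    [0,9.5,0,0,0],
    [0,10.4,0,0,0],
  ],
)

```text
time: 3.55
position: [0.507, 0.453, 0.1788]
tool_rot: [-0.284, 0.959, -0.001, -0.003]
ft_force: [-4.0, -5.1, 4.2]
grip_width: 0.0115
```

Request:
arm_command(
  targets=[
    [0,0.2,0,0,0],
    [0,0.4,0,0,0],
  ],
)

```text
time: 3.8
position: [0.5057, 0.455, 0.1788]
tool_rot: [-0.284, 0.959, -0.002, -0.002]
ft_force: [-1.5, -7.8, 3.8]
grip_width: 0.0117
```

Run:
```python
from h import *
o=robot.get_obs();print(tocab(o['position']))
plan(*cab(-.007,-.146+.1215),.176,YAW+np.pi/2)
p,d,m=snap('wrist','wr3')
p,d,m=snap('top','top3')
cv2.imwrite('pics/top3c.png',cv2.resize(p[100:220,105:240],None,fx=4,fy=4)[:,:,::-1])
```

```text
[-0.00297495 -0.0272737 ]
t 3.8 pos [0.5057 0.455  0.1788] yaw_y 123.0 q [ 0.57  0.65  1.32 -0.    1.18 -1.58] w 0.0117 F [-1.5 -7.8  3.8]
shift cm [0.4  0.28 0.28] spin 0.005
```

View pics/wr3.png

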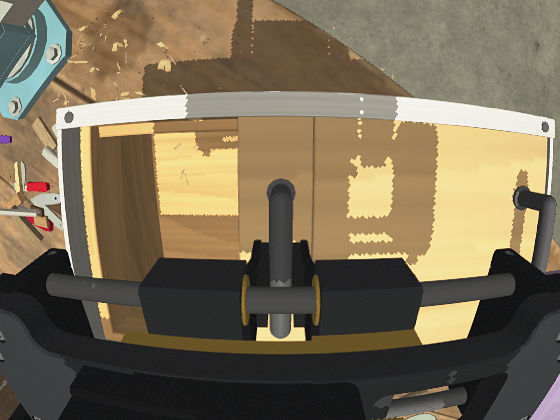

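View pics/top3c.png

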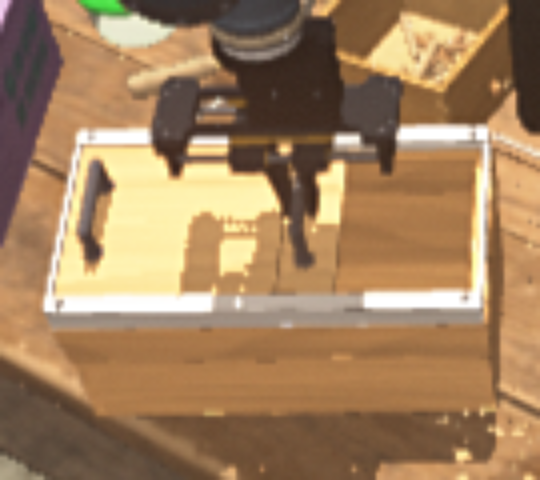

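Request:
arm_command(
  targets=[
    [0,0.4,0,0,0],
    [0,0.4,0,0,0],
  ],
)

```text
time: 4.15
position: [0.5057, 0.4551, 0.1788]
tool_rot: [-0.284, 0.959, -0.005, -0.002]
ft_force: [0.0, -13.0, 4.0]
grip_width: 0.0112
```

Run:
```python
from h import *
o=robot.get_obs();print(tocab(o['position']))
plan(*cab(-.007,-.146+.1215),.28,YAW+np.pi/2)
```

```text
[-0.00302177 -0.0272387 ]
t 4.15 pos [0.5057 0.4551 0.1788] yaw_y 123.0 q [ 0.57  0.65  1.32 -0.01  1.18 -1.57] w 0.0112 F [  0. -13.   4.]
shift cm [  0.47   0.18 -10.12] spin 0.005
```

Request:
arm_command(
  targets=[
    [0,-0.3,0,0,3],
    [0,-0.3,0,0,3],
    [0,-0.3,-5,0,3],
    [0,-0.3,-10,0,3],
    [0,-0.3,-12,0,3],
  ],
)

```text
time: 4.78
position: [0.508, 0.4599, 0.3032]
tool_rot: [-0.284, 0.959, 0.001, 0.004]
ft_force: [-0.5, 0.8, 0.0]
grip_width: 0.0296
```

```bash
sed -i 's/^C=.*/C=np.array([0.4935,0.4796])-.0012*np.array([-.5407,.8412]);YAW=np.deg2rad(32.73)/' h.py
python3 - <<'E'
from h import *
snap('top','top4')
plan(.524,-.139,.28,0)
E
```

```text
t 4.83 pos [0.5086 0.4602 0.305 ] yaw_y 123.0 q [ 0.57  0.54  1.17  0.    1.42 -1.57] w 0.03 F [ 0.5 -0.7  1.5]
shift cm [ 31.36 -51.1    2.15] spin -0.995
```

View pics/top4.png

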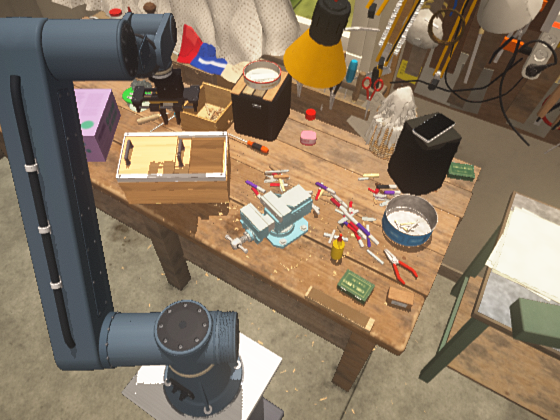

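The door stays open, with dark bay visible at (205,155). Moving to above the bottle.

Request:
arm_command(
  targets=[
    [3.1,-5.1,0,0.18,3],
    [6.2,-10.2,0,0.36,3],
    [9.3,-15.3,0,0.54,4],
    [12.4,-20.4,0,0.72,4],
    [15.5,-25.5,0,0.9,4],
  ],
)

```text
time: 5.45
position: [0.5151, 0.1584, 0.2983]
tool_rot: [0.164, 0.986, 0.0, 0.0]
ft_force: [1.4, -0.3, 0.8]
grip_width: 0.0397
```

Run:
```python
from h import *
plan(.524,-.139,.28,0,flip=False)
```

```text
t 5.45 pos [0.5151 0.1584 0.2983] yaw_y 71.1 q [ 0.09  0.33  1.55  0.    1.26 -1.15] w 0.0397 F [ 1.4 -0.3  0.8]
shift cm [-10.49 -27.85   1.82] spin 1.241
```

Request:
arm_command(
  targets=[
    [-2.1,-5.6,0,0.18,4],
    [-4.2,-11.2,0,0.36,4],
    [-6.3,-16.7,0,0.54,4],
    [-8.4,-22.3,0,0.72,4],
    [-10.5,-27.9,0,0.9,4],
  ],
)

```text
time: 6.08
position: [0.5257, -0.1397, 0.2983]
tool_rot: [0.577, 0.817, 0.0, -0.0]
ft_force: [0.9, -0.4, -0.3]
grip_width: 0.0399
```

Request:
arm_command(
  targets=[
    [0,0,0,0.17,4],
    [0,0,0,0.34,4],
    [0,0,0,0.34,4],
  ],
)

```text
time: 6.45
position: [0.5257, -0.1381, 0.2982]
tool_rot: [0.704, 0.71, 0.0, -0.0]
ft_force: [1.0, -0.0, 0.1]
grip_width: 0.04
```

```bash
cat > wr.py <<'E'
from h import *
def proj(P,K,E):
    c=E[:3,:3]@P+E[:3,3]; v=np.array([c[0],-c[1],-c[2]]); th=np.arctan2(np.hypot(v[0],v[1]),v[2]);ph=np.arctan2(v[1],v[0])
    return K[0,2]+K[0,0]*th*np.cos(ph),K[1,2]+K[0,0]*th*np.sin(ph)
def ray(u,v,z,K,E):
    a=(u-K[0,2]);b=(v-K[1,2]);r=np.hypot(a,b);th=r/K[0,0]
    c=np.array([np.sin(th)*a/r,-np.sin(th)*b/r,-np.cos(th)])
    w=E[:3,:3].T@c;o=-E[:3,:3].T@E[:3,3];return o+w*(z-o[2])/w[2]
E
python3 - <<'E'
from wr import *
plan(.524,-.139,.28,0,flip=False)
p,d,m=snap('wrist','wr5');K=np.array(m['mtx']);E=np.array(m['extrinsics'])
print(proj(np.array([.524,-.139,.123]),K,E),proj(np.array([.524,-.139,.0]),K,E))
q=p.astype(int);red=(q[...,0]>120)&(q[...,1]<70)&(q[...,2]<70)
n,l,s,c=cv2.connectedComponentsWithStats(red.astype(np.uint8))
for i in range(1,n):
    if s[i,4]>40: print(s[i],c[i])
E
```

```text
t 6.45 pos [ 0.5257 -0.1381  0.2982] yaw_y 0.4 q [-0.46  0.33  1.54  0.    1.27 -0.47] w 0.04 F [ 1.  -0.   0.1]
shift cm [-0.09 -0.17  1.82] spin 0.008
(np.float64(279.6373716792386), np.float64(182.5702219857321)) (np.float64(279.74127460315043), np.float64(162.0081984709111))
[398  51  31   9 191] [412.65445026  54.68586387]
[400  89  20  32 137] [408.8540146  103.38686131]
[402 140  23  15 164] [413.54878049 146.13414634]
[472 155  10  23  92] [476.61956522 166.5326087 ]
[347 162  15  31 214] [352.72429907 174.20560748]
[277 172  12  15 133] [281.93233083 178.36842105]
[465 178  20  14 154] [473.72727273 184.85064935]
[338 185   8  13  61] [342.04918033 191.44262295]
[297 274  20  13 111] [307.67567568 280.99099099]
```

View pics/wr5.png

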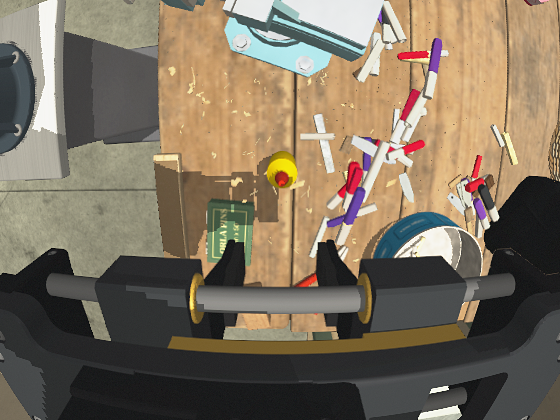

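The red nozzle is at (282,178), inside the yellow body at (281,168), as predicted. I'll turn that into a position.

Run:
```python
from wr import *
z=np.load('pics/wr5.npz');K=z['K'];E=z['E'];p=z['p'].astype(int)
P=ray(281.9,178.4,.110,K,E);print(P)
y=(p[...,0]>150)&(p[...,2]<90)&(p[...,1]>110);y[:130]=0;y[210:]=0;y[:,:255]=0;y[:,310:]=0
v,u=np.nonzero(y);print(u.min(),u.max(),v.min(),v.max(),ray((u.min()+u.max())/2,(v.min()+v.max())/2,.06,K,E))
plan(P[0],P[1],.13,0,flip=False)
```

```text
[ 0.52647609 -0.13744654  0.11      ]
257 297 130 188 [ 0.52053698 -0.12430984  0.06      ]
t 6.5 pos [ 0.5257 -0.1379  0.2984] yaw_y 0.5 q [-0.46  0.33  1.54  0.    1.27 -0.47] w 0.0397 F [1.4 0.6 0. ]
shift cm [ 0.03  0.09 16.84] spin 0.009
```

Request:
arm_command(
  targets=[
    [0,0.05,6,0,4],
    [0,0.05,11,0,4],
    [0,0.05,14.5,0,4],
    [0,0.05,15,0,4],
    [0,0.05,15,0,4],
  ],
)

```text
time: 7.12
position: [0.5268, -0.1381, 0.1495]
tool_rot: [0.704, 0.71, 0.0, 0.0]
ft_force: [1.3, -0.3, 0.7]
grip_width: 0.0401
```

Run:
```python
from wr import *
p,d,m=snap('wrist','wr6');K=np.array(m['mtx']);E=np.array(m['extrinsics'])
plan(.5265,-.1375,.090,0,flip=False)
q=p.astype(int);red=(q[...,0]>120)&(q[...,1]<70)&(q[...,2]<70);red[:,:230]=0;red[:,330:]=0
v,u=np.nonzero(red);print(u.min(),u.max(),v.min(),v.max(),u.mean(),v.mean(),ray(u.mean(),v.mean(),.11,K,E))
```

```text
t 7.17 pos [ 0.5273 -0.1384  0.1502] yaw_y 0.4 q [-0.46  0.52  1.71  0.    0.91 -0.47] w 0.0398 F [0.3 0.3 0.3]
shift cm [ 0.1  -0.1   6.02] spin 0.007
269 329 215 340 286.224609375 243.818359375 [ 0.52997584 -0.14832951  0.11      ]
```

View pics/wr6.png

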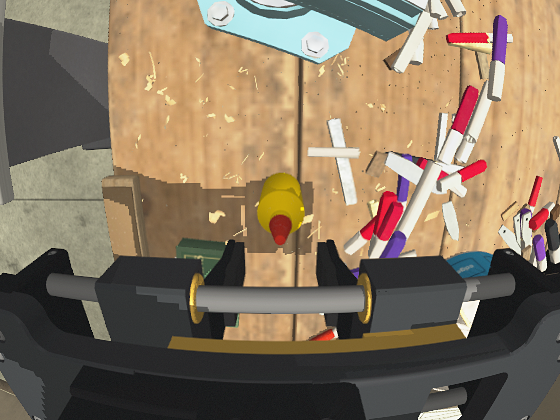

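Run:
```python
from wr import *
z=np.load('pics/wr6.npz');K=z['K'];E=z['E']
print(ray(280,241,.122,K,E),ray(281,216,.094,K,E))
```

```text
[ 0.5256667  -0.14082984  0.122     ] [ 0.52637259 -0.13394778  0.094     ]
```

Request:
arm_command(
  targets=[
    [0,-0.1,3,0,4],
    [0,-0.1,5.5,0,4],
    [0,-0.1,6,0,4],
    [0,-0.1,6,0,4],
  ],
)

```text
time: 7.68
position: [0.5261, -0.1385, 0.0901]
tool_rot: [0.705, 0.709, 0.0, 0.001]
ft_force: [1.5, -0.3, 1.0]
grip_width: 0.0399
```

Request:
arm_command(
  targets=[
    [0,0,0,0,2],
    [0,0,0,0,0.5],
    [0,0,0,0,0],
    [0,0,0,0,0],
    [0,0,0,0,0],
  ],
  newtons=12,
)

```text
time: 8.3
position: [0.5256, -0.1383, 0.0893]
tool_rot: [0.705, 0.709, 0.0, 0.0]
ft_force: [0.7, -0.3, 4.1]
grip_width: 0.0145
```

Run:
```python
from wr import *
p,d,m=snap('wrist','wr7')
plan(.5265,-.1375,.090,0,flip=False)
```

```text
t 8.35 pos [ 0.5255 -0.1383  0.0893] yaw_y 0.3 q [-0.46  0.61  1.75  0.    0.77 -0.47] w 0.0143 F [0.6 0.2 3.4]
shift cm [ 0.08  0.1  -0.07] spin 0.006
```

View pics/wr7.png

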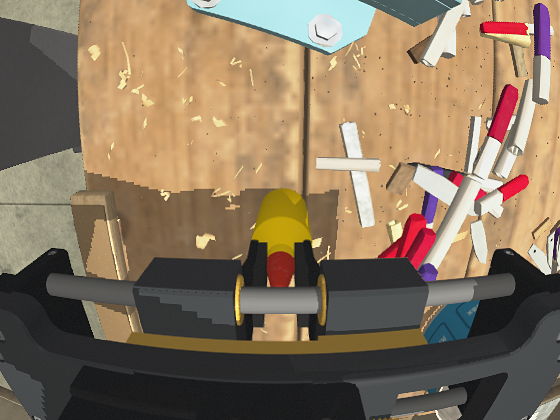

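The nozzle is between the pads at (281,270), with an opening of 14.3 mm. Lifting gently now.

Request:
arm_command(
  targets=[
    [0,0,-0.7,0,0],
    [0,0,-2,0,0],
    [0,0,-4,0,0],
    [0,0,-4,0,0],
  ],
)

```text
time: 8.85
position: [0.5263, -0.1387, 0.1307]
tool_rot: [0.705, 0.709, 0.001, 0.002]
ft_force: [-0.3, 0.3, -0.6]
grip_width: 0.015
```

Run:
```python
from wr import *
p,d,m=snap('wrist','wr8')
plan(.5265,-.1375,.330,0,flip=False)
p,d,m=snap('top','top8')
cv2.imwrite('pics/top8c.png',cv2.resize(p[180:310,270:440],None,fx=4,fy=4)[:,:,::-1])
```

```text
t 8.9 pos [ 0.5256 -0.1383  0.1298] yaw_y 0.3 q [-0.46  0.55  1.73 -0.    0.86 -0.47] w 0.0148 F [ 0.2  0.7 -0.9]
shift cm [  0.06   0.12 -20.02] spin 0.006
```

View pics/top8c.png

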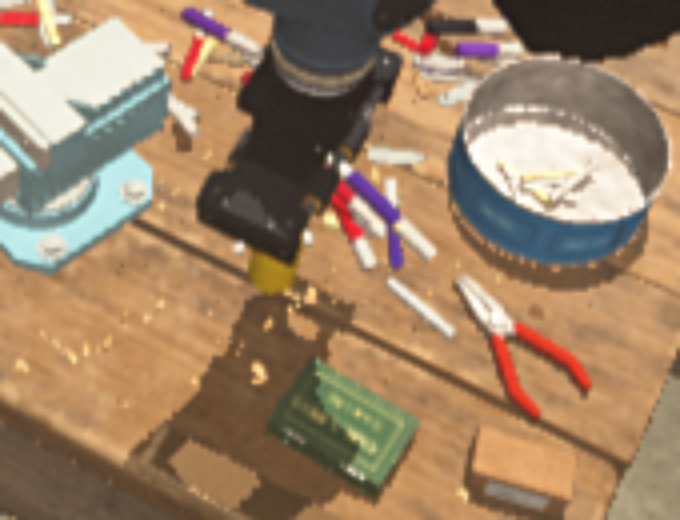

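View pics/wr8.png

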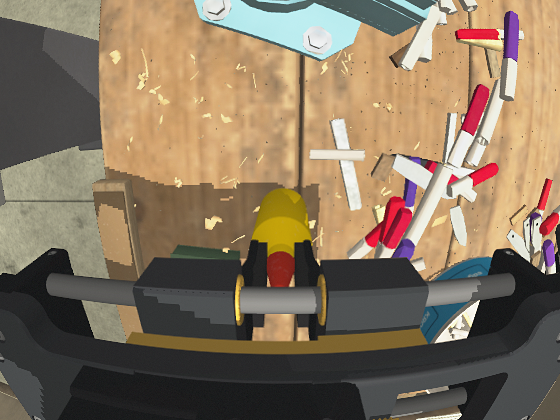

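Request:
arm_command(
  targets=[
    [0,0,-3,0,0],
    [0,0,-7.5,0,0],
    [0,0,-12,0,0],
    [0,0,-16.5,0,0],
    [0,0,-20,0,0],
  ],
  newtons=15,
)

```text
time: 9.57
position: [0.525, -0.138, 0.33]
tool_rot: [0.705, 0.709, 0.0, -0.0]
ft_force: [1.0, 0.1, -1.2]
grip_width: 0.0146
```

Run:
```python
from wr import *
print(cab(-.025,-.109))
plan(*cab(-.025,-.109),.330,YAW,flip=False)
```

```text
[0.53205236 0.37337971]
t 9.57 pos [ 0.525 -0.138  0.33 ] yaw_y 0.3 q [-0.46  0.3   1.5   0.    1.34 -0.47] w 0.0146 F [ 1.   0.1 -1.2]
shift cm [51.13  1.01  0.  ] spin -0.565
```

Request:
arm_command(
  targets=[
    [2,0,0,0,0],
    [6,0.1,0,-0.05,0],
    [11,0.2,0,-0.1,0],
    [16,0.3,0,-0.15,0],
    [21,0.4,0,-0.2,0],
  ],
)

```text
time: 10.2
position: [0.526, 0.0744, 0.3263]
tool_rot: [0.63, 0.777, -0.001, -0.002]
ft_force: [0.5, -0.4, -0.6]
grip_width: 0.0145
```

Request:
arm_command(
  targets=[
    [5,0.1,0,-0.06,0],
    [10,0.2,0,-0.12,0],
    [15,0.3,0,-0.18,0],
    [19,0.4,0,-0.24,0],
    [21,0.4,0,-0.3,0],
  ],
)

```text
time: 10.82
position: [0.4865, 0.2803, 0.3265]
tool_rot: [0.505, 0.863, -0.002, -0.002]
ft_force: [-0.0, -1.2, -1.0]
grip_width: 0.0148
```

Run:
```python
from wr import *
snap('wrist','wr9')
plan(*cab(-.025,-.109),.330,YAW,flip=False)
```

```text
t 10.88 pos [0.4864 0.2817 0.3269] yaw_y 29.4 q [ 0.32  0.34  1.45  0.    1.35 -0.19] w 0.0146 F [ 0.5  2.1 -0.2]
shift cm [ 5.74  8.47 -0.32] spin -0.058
```

View pics/wr9.png

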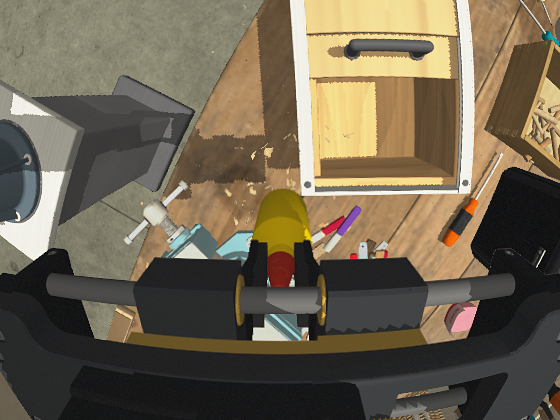

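Request:
arm_command(
  targets=[
    [2,3,-0.3,-0.03,0],
    [4,6,-0.3,-0.058,0],
    [5.7,8.5,-0.3,-0.058,0],
    [5.7,8.5,-0.3,-0.058,0],
  ],
)

```text
time: 11.38
position: [0.5362, 0.3695, 0.3301]
tool_rot: [0.482, 0.876, -0.001, -0.0]
ft_force: [-0.1, -0.4, -0.9]
grip_width: 0.0146
```

Run:
```python
from wr import *
p,d,m=snap('wrist','wr10');K=np.array(m['mtx']);E=np.array(m['extrinsics'])
plan(*cab(-.025,-.109),.0985,YAW,flip=False)
for n,P in dict(c1=(-.095,-.18,.155),c2=(.095,-.18,.181),i1=(-.072,-.165,.135),i2=(.08,-.165,.15),d1=(-.08,-.053,.135),d2=(.08,-.053,.153),h1=(-.042,-.026,.188),h2=(.028,-.026,.198)).items(): print(n,np.round(proj(np.r_[cab(*P[:2]),P[2]],K,E)))
```

```text
t 11.43 pos [0.5355 0.3685 0.3303] yaw_y 32.3 q [ 0.43  0.47  1.22 -0.    1.45 -0.13] w 0.0148 F [-0.   0.9 -0.1]
shift cm [ 0.61  0.05 23.18] spin -0.008
c1 [220. 238.]
c2 [390. 246.]
i1 [241. 220.]
i2 [371. 223.]
d1 [230. 124.]
d2 [378. 126.]
h1 [261.  98.]
h2 [338.  98.]
```

View pics/wr10.png

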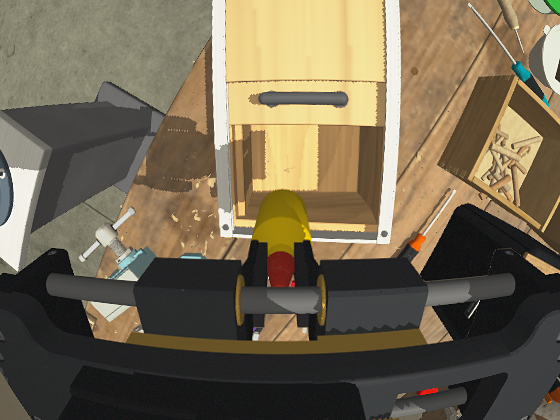

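Request:
arm_command(
  targets=[
    [0.4,0,0,-0.008,0],
    [0.4,0,3,-0.008,0],
    [0.4,0,7,-0.008,0],
    [0.4,0,10,-0.008,0],
    [0.4,0,10,-0.008,0],
  ],
)

```text
time: 12.05
position: [0.5313, 0.3709, 0.2294]
tool_rot: [0.479, 0.878, -0.003, -0.002]
ft_force: [-1.3, -0.2, -0.4]
grip_width: 0.0144
```

Run:
```python
from wr import *
p,d,m=snap('wrist','wr11')
plan(*cab(-.025,-.111),.0985,YAW,flip=False)
```

```text
t 12.1 pos [0.5329 0.3718 0.2316] yaw_y 32.7 q [ 0.44  0.55  1.35 -0.    1.24 -0.13] w 0.0145 F [ 0.1 -0.5 -0.6]
shift cm [-0.02  0.05 13.31] spin 0.0
```

View pics/wr11.png

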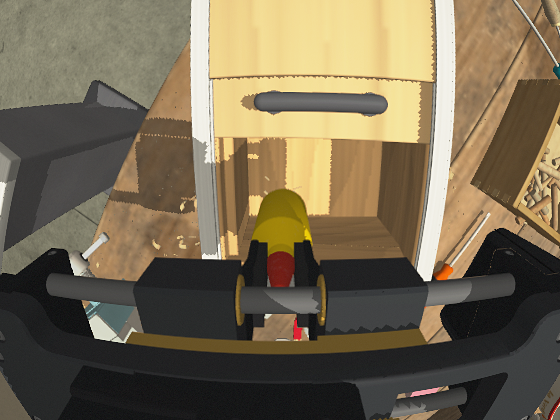

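The bottle at (282,225) is inside the opening. Lowering further.

Request:
arm_command(
  targets=[
    [0,0,3.5,0,0],
    [0,0,7,0,0],
    [0,0,10,0,0],
    [0,0,12,0,0],
    [0,0,12.3,0,0],
  ],
)

```text
time: 12.72
position: [0.5339, 0.3726, 0.1095]
tool_rot: [0.479, 0.878, 0.0, 0.0]
ft_force: [0.2, 0.2, -0.4]
grip_width: 0.0145
```

Run:
```python
from wr import *
p,d,m=snap('wrist','wr12')
plan(*cab(-.025,-.111),.0975,YAW,flip=False)
```

```text
t 12.78 pos [0.5343 0.3729 0.1099] yaw_y 32.8 q [ 0.44  0.7   1.46 -0.    0.99 -0.13] w 0.0148 F [ 0.1 -0.7 -0.3]
shift cm [-0.04 -0.17  1.24] spin 0.0
```

View pics/wr12.png

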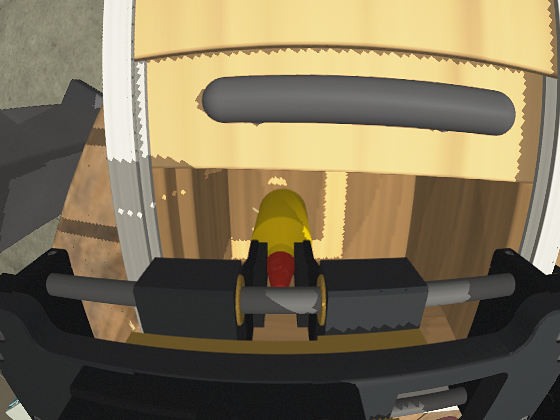

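Request:
arm_command(
  targets=[
    [0,-0.15,0.6,0,0],
    [0,-0.15,1.0,0,0],
    [0,-0.15,1.1,0,0],
    [0,-0.15,1.1,0,0],
  ],
)

```text
time: 13.28
position: [0.5323, 0.372, 0.0981]
tool_rot: [0.479, 0.878, 0.0, 0.0]
ft_force: [0.4, -0.3, -0.9]
grip_width: 0.0143
```

Run:
```python
from wr import *
plan(*cab(-.025,-.111),.0975,YAW,flip=False)
```

```text
t 13.28 pos [0.5323 0.372  0.0981] yaw_y 32.8 q [ 0.44  0.71  1.47 -0.    0.96 -0.13] w 0.0143 F [ 0.4 -0.3 -0.9]
shift cm [-0.07  0.06  0.06] spin 0.001
```

Request:
arm_command(
  targets=[
    [0,0,0.1,0,0],
    [0,0,0.2,0,0],
  ],
)

```text
time: 13.52
position: [0.5333, 0.3723, 0.0973]
tool_rot: [0.479, 0.878, 0.001, 0.001]
ft_force: [-0.3, -0.9, 7.4]
grip_width: 0.0146
```

Run:
```python
from wr import *
plan(*cab(-.025,-.111),.0975,YAW,flip=False)
```

```text
t 13.53 pos [0.5333 0.3723 0.0973] yaw_y 32.8 q [ 0.44  0.71  1.47 -0.    0.96 -0.13] w 0.0146 F [-0.3 -0.9  7.4]
shift cm [-0.04 -0.05 -0.02] spin 0.001
```

Request:
arm_command(
  targets=[
    [0,0,-0.05,0,2.0],
    [0,0,-0.05,0,3.0],
    [0,0,-0.05,0,3.2],
    [0,0,-0.05,0,3.2],
  ],
)

```text
time: 14.02
position: [0.532, 0.3719, 0.0962]
tool_rot: [0.479, 0.878, -0.0, -0.0]
ft_force: [0.5, -0.3, -0.5]
grip_width: 0.0311
```

Request:
arm_command(
  targets=[
    [0,0,-0.5,0,3.2],
    [0,0,-1.5,0,3.2],
    [0,0,-3.5,0,3.2],
    [0,0,-5.5,0,3.2],
    [0,0,-5.5,0,3.2],
  ],
)

```text
time: 14.65
position: [0.5337, 0.3727, 0.154]
tool_rot: [0.479, 0.878, 0.002, 0.002]
ft_force: [0.1, -0.4, 0.4]
grip_width: 0.0323
```

Run:
```python
from wr import *
p,d,m=snap('wrist','wr13')
plan(*cab(-.025,-.111),.30,YAW,flip=False)
```

```text
t 14.7 pos [0.5328 0.3722 0.1526] yaw_y 32.8 q [ 0.44  0.64  1.43 -0.    1.07 -0.13] w 0.0326 F [0.2 0.6 0.5]
shift cm [ -0.07   0.04 -14.74] spin 0.001
```

View pics/wr13.png

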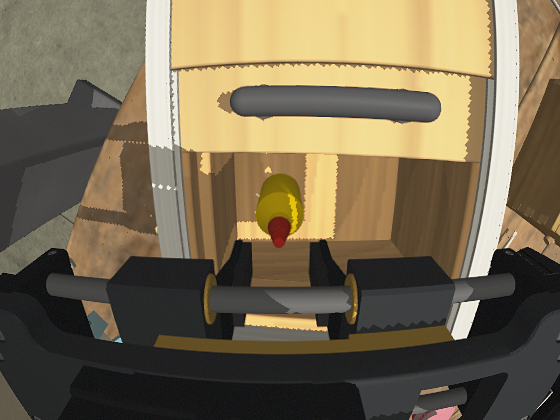

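The bottle stands free and upright, with its nozzle at (280,235). Next I go up and over to the handle.

Request:
arm_command(
  targets=[
    [0,0,-5,0,3.2],
    [0,0,-10,-0.1,3.5],
    [1,0,-14,-0.28,4],
    [3,0.6,-14,-0.46,4],
    [5,1.2,-14,-0.64,4],
  ],
)

```text
time: 15.32
position: [0.5149, 0.4206, 0.2913]
tool_rot: [0.176, 0.984, -0.0, -0.0]
ft_force: [-0.9, 0.3, -0.2]
grip_width: 0.0395
```

Run:
```python
from wr import *
p,d,m=snap('wrist','wr14')
plan(*cab(-.007,-.026),.28,YAW+np.pi/2,flip=False)
```

```text
t 15.38 pos [0.5136 0.4233 0.2907] yaw_y 70.1 q [ 0.52  0.52  1.24  0.    1.38 -0.7 ] w 0.0398 F [-0.2  1.8  0.5]
shift cm [2.07 2.4  1.08] spin -0.919
```

View pics/wr14.png

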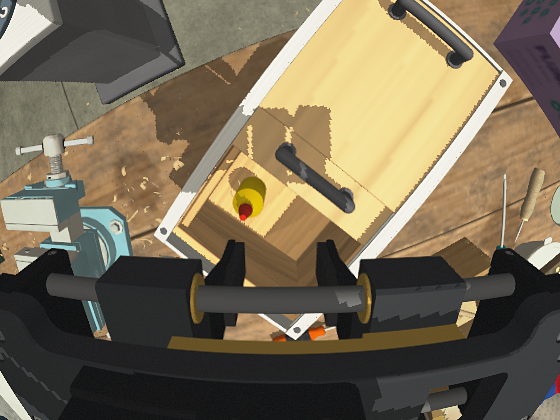

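Request:
arm_command(
  targets=[
    [0.7,0.8,0,-0.18,4],
    [1.4,1.6,0,-0.36,4],
    [2.1,2.4,0,-0.54,4],
    [2.1,2.4,0,-0.72,4],
    [2.1,2.4,0,-0.9,4],
  ],
)

```text
time: 16.0
position: [0.5036, 0.4497, 0.29]
tool_rot: [-0.269, 0.963, -0.001, -0.001]
ft_force: [-0.3, -0.9, 1.1]
grip_width: 0.0397
```

Run:
```python
from wr import *
p,d,m=snap('wrist','wr15')
plan(*cab(-.007,-.026),.178,YAW+np.pi/2,flip=False)
```

```text
t 16.05 pos [0.5037 0.4496 0.2901] yaw_y 121.4 q [ 0.56  0.54  1.21 -0.    1.39 -1.56] w 0.0401 F [-0.7  0.1 -0.1]
shift cm [-0.08  0.36 11.21] spin -0.023
```

View pics/wr15.png

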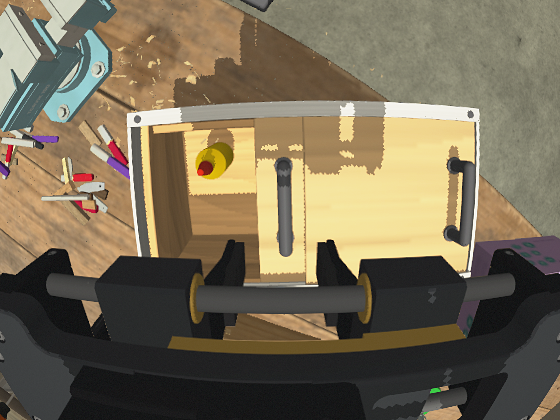

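Request:
arm_command(
  targets=[
    [0,0.35,1,-0.023,4],
    [0,0.35,5,-0.023,4],
    [0,0.35,9,-0.023,4],
    [0,0.35,11.1,-0.023,4],
    [0,0.35,11.1,-0.023,4],
  ],
)

```text
time: 16.68
position: [0.5004, 0.4521, 0.1771]
tool_rot: [-0.277, 0.961, -0.001, -0.003]
ft_force: [-0.7, -0.5, 0.6]
grip_width: 0.0398
```

Run:
```python
from wr import *
p,d,m=snap('wrist','wr16')
plan(.5057,.4551,.1788,YAW+np.pi/2,flip=False)
```

```text
t 16.73 pos [0.5016 0.4529 0.1791] yaw_y 122.2 q [ 0.57  0.64  1.33  0.    1.17 -1.56] w 0.0399 F [-0.4  0.5  0.3]
shift cm [-0.47 -0.03  0.03] spin -0.009
```

View pics/wr16.png

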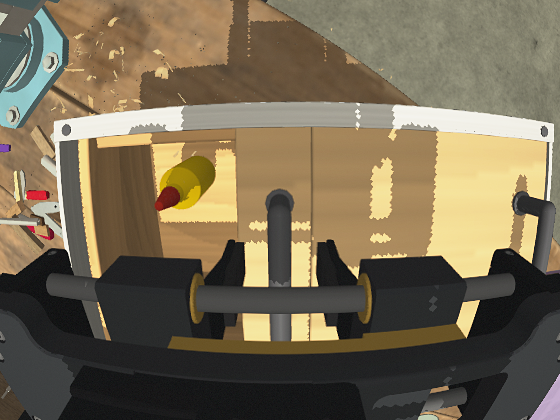

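The bar at (281,200–310) is centred between the fingers, so I close on it.

Request:
arm_command(
  targets=[
    [-0.3,0,0,0,2],
    [-0.3,0,0,0,0],
    [-0.3,0,0,0,0],
    [-0.3,0,0,0,0],
    [-0.3,0,0,0,0],
  ],
  newtons=15,
)

```text
time: 17.35
position: [0.5052, 0.4546, 0.1811]
tool_rot: [-0.278, 0.96, -0.0, 0.001]
ft_force: [0.0, -1.7, 2.6]
grip_width: 0.0111
```

Run:
```python
from wr import *
o=robot.get_obs();print(tocab(o['position']))
plan(*cab(-.007,-.146),.1788,YAW+np.pi/2,flip=False)
```

```text
[-0.00367266 -0.02612328]
t 17.35 pos [0.5052 0.4546 0.1811] yaw_y 122.3 q [ 0.57  0.65  1.32 -0.    1.17 -1.57] w 0.0111 F [ 0.  -1.7  2.6]
shift cm [  0.25 -11.99   0.24] spin -0.007
```

Request:
arm_command(
  targets=[
    [0,-2,0,0,0],
    [0,-4.5,0,0,0],
    [0,-7,0,0,0],
    [0,-9.5,0,0,0],
    [0,-11.3,0,0,0],
  ],
)

```text
time: 17.98
position: [0.5672, 0.3586, 0.1811]
tool_rot: [-0.278, 0.961, 0.001, 0.002]
ft_force: [1.7, 4.1, 1.7]
grip_width: 0.011
```

Request:
arm_command(
  targets=[
    [0,-0.5,0,0,0],
    [0,-0.8,0,0,0],
    [0,-1.0,0,0,0],
    [0,-1.0,0,0,0],
  ],
)

```text
time: 18.48
position: [0.5703, 0.3538, 0.1811]
tool_rot: [-0.279, 0.96, 0.002, 0.001]
ft_force: [1.4, 6.3, 2.9]
grip_width: 0.0112
```

Run:
```python
from wr import *
o=robot.get_obs();print(tocab(o['position']))
snap('wrist','wr17')
plan(*cab(-.007,-.146),.1788,YAW+np.pi/2,flip=False)
```

```text
[-0.00345496 -0.14613599]
t 18.52 pos [0.5702 0.3538 0.1811] yaw_y 122.4 q [ 0.39  0.63  1.35  0.    1.15 -1.75] w 0.0114 F [0.5 6.2 2.9]
shift cm [0.35 0.01 0.23] spin -0.006
```

View pics/wr17.png

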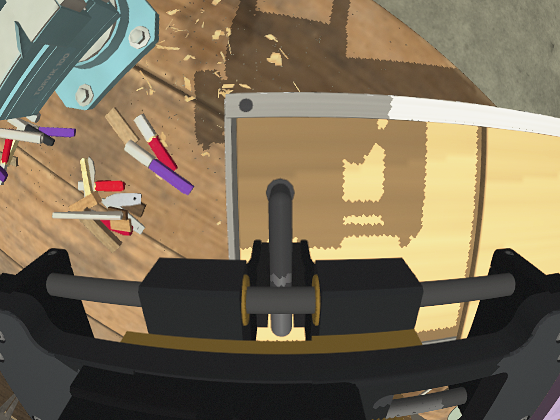

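Request:
arm_command(
  targets=[
    [0,-0.3,0,0,0],
    [0,-0.3,0,0,0],
  ],
)

```text
time: 18.77
position: [0.5702, 0.3538, 0.181]
tool_rot: [-0.279, 0.96, 0.004, 0.001]
ft_force: [-2.0, 11.6, 2.8]
grip_width: 0.0114
```

Request:
arm_command(
  targets=[
    [0,0.2,0,0,3],
    [0,0.3,0,0,3],
    [0,0.3,0,0,3],
    [0,0.3,-4,0,3],
    [0,0.3,-9,0,3],
  ],
)

```text
time: 19.4
position: [0.5694, 0.3498, 0.2693]
tool_rot: [-0.278, 0.961, -0.001, -0.003]
ft_force: [-0.1, -0.3, -0.5]
grip_width: 0.0297
```

Request:
arm_command(
  targets=[
    [3,0,-3,0,3],
    [5,0,-3,0,3],
    [5,0,-3,0,3],
  ],
)

```text
time: 19.77
position: [0.5272, 0.3232, 0.3008]
tool_rot: [-0.278, 0.961, -0.0, -0.0]
ft_force: [-0.0, -1.1, -0.2]
grip_width: 0.0302
```

Run:
```python
from wr import *
p,d,m=snap('wrist','wr18');K=np.array(m['mtx']);E=np.array(m['extrinsics'])
for y in (-.146,-.141):
  for x,z in((-.042,.188),(.028,.198)): print(y,np.round(proj(np.r_[cab(x,y),z],K,E),1))
print(robot.get_obs()['ft_force'],robot.get_obs()['position'])
p,d,m=snap('top','top18')
```

```text
-0.146 [283.2 215.3]
-0.146 [283.6 287.6]
-0.141 [288.8 215.3]
-0.141 [288.9 287.6]
[ 0.04194525 -0.69416391 -0.56081965] [0.52810275 0.32368258 0.30035238]
```

View pics/wr18.png

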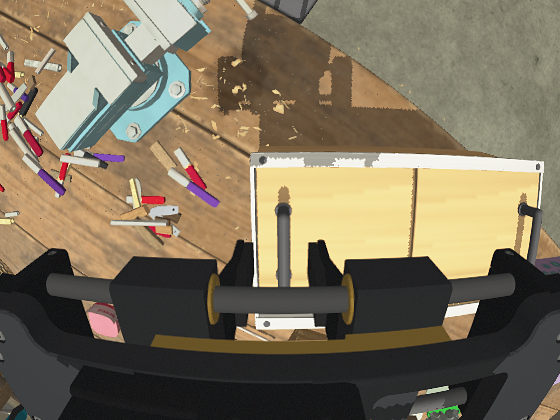

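View pics/top18.png

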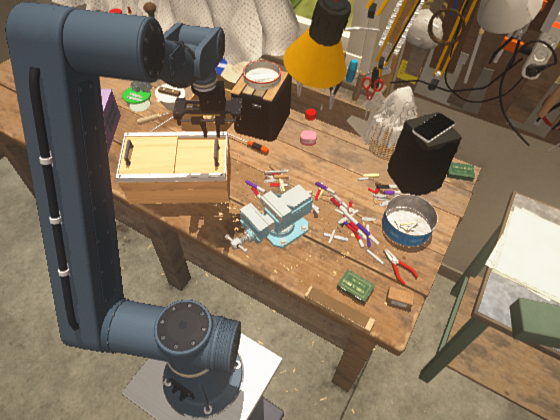

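The right door is shut: the bar at (283,210–290) matches the prediction of 283.2 for fully shut, and no gap shows at the right end. The left door looks unmoved, as do the tin at (355,285) and the block at (400,297). The robot touches nothing.

Run:
```python
from h import *
print(robot.hand_in(), robot.get_obs()['time'])
```

```text
the job is handed in; nothing more can be done
the job is handed in; nothing more can be done
```

The glue bottle is in the right bay with both doors shut. I handed the job in at about 20 s of the 64 s allowed; the rig gives no verdict.

- **Door open:** I slid the right door to its stop and checked it by pushing further: force rose to 13 N with no movement.
- **Bottle:** I carried it by the nozzle and lowered it until the bay floor pushed back with about 7 N, then let go. It was last seen standing upright and free from above the open bay; I could not see it once the door was shut.
- **Door shut:** I slid it back 120 mm until it pushed back with about 12 N. The last wrist picture has its handle within about 1 mm of the fully shut position.
- **Other things:** In the last pictures the left door was shut, and the tin and block looked unmoved. The gripper was raised and clear, with force readings near zero.
- **Checks that failed:**
  - The scene camera's view was blocked, so I used only the top and wrist cameras.
  - A first circle fit of the bottle from the top view was too noisy to use, so the wrist camera gave the grasp position.
  - The fitted cabinet pose was about 1 mm off along its width. I corrected it when the door reached its open stop.

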